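# Peel a weather cover off its nested stack and offer it up to the dipole centre block

### The job

Peel the top weather cover off the nested stack on the plywood base: take it by its turret and tip that corner up a couple of centimetres while the opposite corner is still down, so that it comes away on its own and the covers below stay put. Then hold it open side down over the brass block in the vise, level, centred and with its long side along the block's, three to four centimetres above the block and without touching block or vise, and finish still holding it there. Leave everything else on the board where it is.

Things in the scene. Friction and masses are not known exactly. Their poses are not given: they have to be found in the camera images.
- turret (a point): Grip point of the top cover: on the axis of its hollow eight-sided coax turret, half-way up, 13 mm above the flat top it stands on. Turret 26 mm high, 23 mm across flats at its foot, 18 mm at its top; flats face along the cover's x, y and both diagonals. It lies at x +47.5, y -27.5, z +29 mm from the centre of the cover's underside. Axes as the cover's.
- cover_mid (a point): Middle of the top cover: thin grey formed plastic hood, open side down, 60 g, too wide to grip but by its turret. Flange 150 mm (x) by 110 mm (y), sloping walls, flat top 123 x 83 mm lying 16 mm above the flange's underside. This point is on its centre line, 8 mm above the underside. x runs along the 150 mm side towards the turret end, y along the 110 mm side away from the turret, z up.
- near_corner (a point): The top cover's flange corner beside the turret, underside (x +75, y -55 mm from the centre of its underside).
- far_corner (a point): The top cover's flange corner diagonally opposite the turret, underside (x -75, y +55 mm from the centre). The cover rests inside on small lugs near the corners of its flat top, the far one at x -54, y +34, z +6 mm from the centre of the underside: the natural pivot when the turret corner is tipped up.
- cover2: Second cover, same shape and way round, nested in the top one with about 2 mm play; origin at the centre of its underside, 10 mm below the top cover's. The covers grip each other near their four corners by springy nibs on the flat top: raised at the turret the top one lets go corner by corner (about 3 N), pulled up level all at once (5 to 8 N). A corner is free once about 7 mm up. The lower ones grip harder.
- stack: Fixed plywood base, 166 x 126 x 10 mm, with the wooden buck the covers were formed on and the lowest of the three covers fast on it; origin at the centre of the base's underside. The undersides of the three covers are 11, 21 and 31 mm above it.
- block_top (a point): Centre of the top face of the brass dipole centre block held in the vise: 58 mm long (x) by 30 mm wide (y) by 40 mm high, a 17 mm stud at each end; it stands 20 mm out of the jaws. Its top face is 142 mm above the desk; z up.
- vise: Small blue swivel vise bolted to the workboard, with the brass block in its jaws: origin at the centre of its round base, right below the block. Jaws 64 mm wide along x; jaw tops 104 mm, block top 124 mm above the origin; anvil out to y +64 mm, screw and T-handle out to y -98 mm.
- crimper: Bystander: chrome crimping tool lying flat, 225 x 58 x 18 mm; origin at the centre of its underside.
- heatsink: Bystander: green finned heat sink, 64 x 50 x 26 mm; origin at the centre of its underside.
- spreader: Bystander: white nylon antenna spreader bar, 260 x 20 x 10 mm; origin at the centre of its underside.
- iron: Bystander: cool soldering iron in its coiled steel stand, base 110 x 70 mm, about 135 mm high; origin at the centre of its underside.
- reel: Bystander: bare metal solder reel standing on its flange, 60 mm across, 44 mm high; origin at the centre of its underside.
- tin: Bystander: round aluminium flux tin, 57 mm across, 26 mm high; origin at the centre of its underside.
- insulator: Bystander: white ceramic insulator standing on end, 34 mm across, 36 mm high; origin at the centre of its underside.
Things that resemble listed ones, but are neither listed nor needed, are in the scene too. What is shaped like the part that bears turret but blue is not meant.

How it is judged:
On the way, in this order (a step that is already met when the one before it is completed fails the run):
1. the turret corner of the top cover is tipped up about 20 mm (at least 15) while the opposite corner has risen less than 6 mm from its seat on the second cover (z of near_corner in the frame of cover2 above 0.025 m and z of far_corner in the frame of cover2 below 0.016 m), for 0.1 s.
2. the whole cover is clear of the stack, the second cover left behind (z of each of far_corner, near_corner in the frame of cover2 above 0.04 m and distance of cover2 from where it was at the start of the episode below 0.008 m), for 0.1 s.
At the end, for the whole second after the job is handed in: Cover still in the fingers: centre within 25 mm of the block's, rim 15 to 60 mm above the block's top, level and long side along the block's within 12 degrees (either way round), touching neither block nor vise; second cover within 8 mm of its place and level within 4.5 degrees (contact force between the fingers and cover above 1 N and horizontal distance between cover_mid and block_top below 0.025 m and z of cover_mid in the frame of block_top between 0.023 and 0.068 m and angle between cover_mid's own z axis and vertical below 0.21 rad and angle between the x axis of cover_mid and the x axis of block_top, either way round below 0.21 rad and contact force between cover and vise below 0.2 N and linear speed of cover below 0.03 m/s and distance of cover2 from where it was at the start of the episode below 0.008 m and angle between cover2's own z axis and vertical below 0.08 rad); the arm keeps its last pose, push and grip.
It fails at once if the cover strikes the vise or the block (contact force between cover and vise above 2 N).
It fails at once if another thing on the board is shifted by more than 20 mm (distance of any of crimper, heatsink, spreader, iron, reel, tin, insulator from where it was at the start of the episode above 0.02 m).
It also fails if it takes over 38 s, if anything falls off the work surface, if the arm or the gripper's body presses on something with over 40 N, if the wrist force passes 120 N, or if a joint passes its speed limit or range.

### The arm

A 6-joint arm with a two-finger parallel gripper is mounted at the origin on the work surface. World frame = base frame: x ahead of the robot, y to its left, z up, the work surface at z = 0. Lengths are in m, angles in rad, forces in N, time in s.
With the tool pointing down it reaches from about 0.3 to 0.775 m from the base axis. Payload 14.6 kg.
Tool frame: the origin (TCP) lies on the centre line of the jaws, within the pads' length; the fingertips stand 8 mm ahead of it and the grasp point (between the pads) lies 11 mm behind it; z points along the fingers, y is the direction in which the jaws open and shut (so a half turn about z gives the same grasp; the last joint's range is limited). The gripper opens to 94 mm and grips with 3 to 60 N. Pads are 16 mm wide; open, the fingers measure 119 mm over their backs; the gripper's body (75 mm by 177 mm) begins 78 mm behind the grasp point.
Start: joints at [-1.372, 0.3, 1.521, -0, 1.321, -0.067], TCP at [0.144, -0.531, 0.213] pointing down, gripper open.
Joint ranges: [-3.03, 3.03], [-0.79, 2.21], [0.23, 2.52], [-1.04, 4.18], [0, 3.07], [-2.55, 2.55]. Speed limits (rad/s): [2.22, 2.22, 2.57, 3.14, 3.14, 3.14].

### API

Orientations are given as a unit quaternion [w, x, y, z].
In Python, from plant import robot gives the robot as it stands. The module is installed in compiled form; this text tells all that it offers.
- The arm moves only by the tool apply_moves, never from a script. Its argument "motion" is a list of rows, each a list of 5 numbers: the shift along the tool's x, y, z in cm, then the turn about the tool's z in degrees, then the opening in per cent of the stroke, from 0 (shut) to 100 (fully open). In form: [[x, y, z, twist, claw], ...]. A call has 1 to 8 rows; each row is the pose to reach, as a shift and turn from the pose commanded when the call began, along the tool's axes at that moment; what a row does not reach only later rows make up. A row lasts 1/8 s, in which the tool goes at most 62.5 mm and 10.7 degrees, less where a joint would pass 70% of its speed; a pose out of reach is approached as far as the arm can. A call with a gripper value outside its range is refused whole. The fingers move at their own pace and stop on an object; "newtons" is the grip in N (left out, the last holds). Time passes only in rows, so rows that repeat a pose let the fingers close. It gives the time, the measured TCP pose, the force and the opening at its end, in the units of the state.
- robot.sense(): the state, without advancing time (a new reading comes with each control period).
- robot.capture(name): name is "side" or "top"; returns (picture, depth): 480x640x3 uint8, red, green, blue; 480x640 float32, m along the optical axis (not along the pixel's ray), 0 where there is no reading.
- robot.get_calibration(name): a dict with "fx", "fy", "cx", "cy" (pixels), "origin" and "rotation" of the camera in the world. Camera axes: x right, y up, looking along -z (the intrinsics and any distortion apply to the point x, -y, -z); pixel columns grow to the right and rows downward; lengths in m; the calibration is good to about 2 mm. A picture is of the moment at which its call begins. get_calibration takes no time and is no camera call.
- robot.hand_in(): hands the job in, once; it reports no verdict.
Trained networks look in the newest picture that a camera, given by its name, has taken for a name from the list of things; names that differ only in an ending like _2 or _b are one class to them, and where a whole thing is asked for, a point or a joint stands for the part that bears it (a point fixed in the world has none). Each returns a list of dicts, best first, with "conf" (0 to 1); they miss things now and then, are a little off and sometimes report something else, mostly with a low value. They report only what shows in the picture. A call takes as long as a camera call. They do not tell look-alikes from the thing itself.
- robot.find_in(camera, name): "extent" ([centre column, centre row, width, height] in pixels, round what is visible of it).
- robot.silhouettes(camera, name): "pixels" (480x640 bool, what is visible of it) and "extent" ([centre column, centre row, width, height] in pixels, round what is visible of it).
The state is a dict: "time_s": time; "joint_positions": joint angles; "joint_velocities": joint speeds; "tau": joint torques, N m; "eef_pos": TCP position; "orientation": TCP orientation; "wrist_force": force on the tool from outside, world axes, zero at the start; "moment": the same for the moment, N m; "grip_width": finger opening in m.
Only numpy, scipy, OpenCV 4.12 (cv2) and the standard library are available. Lean on these libraries where they do the work, as an engineer would, in place of code of your own. Each camera call takes 0.05 s, during which the arm holds its last target.

## Working session

There is one attempt and no reset: what is moved stays moved. The work goes in short steps, Python scripts to look and compute and a tool call to move; the robot and the scene stay as the last step left them, time stands still between calls to the robot, and variables do not carry over. Pictures are saved under pics/ and viewed, and the job is handed in when it is done.

Besides the shell and the picture viewer there is one more tool, called after ">>>" as name([rows], argument=value, ...), one row to a line, values as JSON. apply_moves: Moves the arm, as the interface text tells. Its arguments: {"type":"object","properties":{"motion":{"type":"array","items":{"type":"array","items":{"type":"number"}}},"newtons":{"type":"number"}},"required":["motion"]}

```bash
mkdir -p pics; python3 - <<'E'
from plant import robot
import cv2,numpy as np
s=robot.sense();print(s)
for c in("side","top"):
    p,d=robot.capture(c);cv2.imwrite(f"pics/{c}0.png",p[:,:,::-1]);np.savez(f"{c}0.npz",p=p,d=d)
    k=robot.get_calibration(c);print(c,k)
E
```

```text
{'time_s': 0.0, 'joint_positions': array([-1.37160734e+00,  3.00447171e-01,  1.52157155e+00,  2.35066666e-05,
        1.32069594e+00, -6.66287697e-02]), 'joint_velocities': array([-0.00026708,  0.00042531,  0.00063552, -0.00049795,  0.00125604,
        0.00032035]), 'tau': array([-9.06270907e-04, -5.31805301e+01, -3.52737021e+01,  7.06948643e-02,
        2.43975531e-02, -7.58648594e-05]), 'eef_pos': array([ 0.14442255, -0.5304423 ,  0.21290348]), 'orientation': array([-5.60525041e-04,  9.91180840e-01,  1.32515010e-01, -2.57950776e-05]), 'wrist_force': array([-0.30648488, -0.07568145, -0.99731564]), 'moment': array([ 0.01564429,  0.03680879, -0.00738619]), 'grip_width': 0.09410535678659135}
side {'fx': 573.0385269081485, 'fy': 573.0385269081485, 'cx': 320.8611609491924, 'cy': 243.6771457297409, 'origin': array([0.43428952, 0.96128482, 0.84298012]), 'rotation': array([-0.02898242, -0.01737068,  0.44819033,  0.89329934])}
top {'fx': 559.2744333713638, 'fy': 559.2744333713638, 'cx': 318.40144911455536, 'cy': 231.59632088057106, 'origin': array([ 0.3284233 , -0.03922606,  1.39172076]), 'rotation': array([ 0.71569439,  0.03870639, -0.0495193 , -0.69557975])}
```

View pics/side0.png

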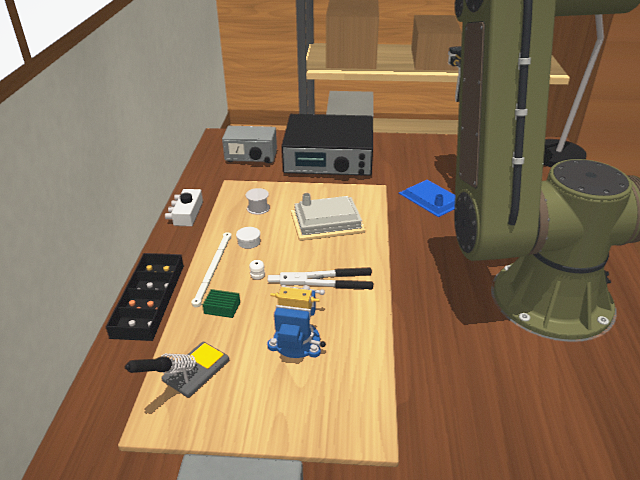

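View pics/top0.png

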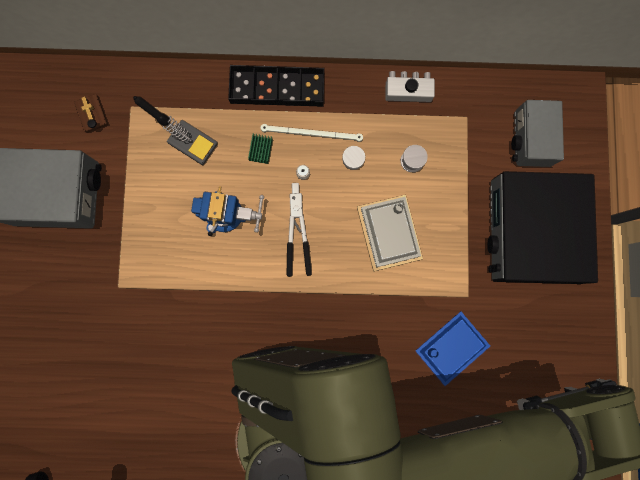

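```bash
cat > h.py <<'E'
import numpy as np,cv2
from scipy.spatial.transform import Rotation as R
from plant import robot
def rot(k):
    q=k["rotation"];return R.from_quat([q[1],q[2],q[3],q[0]]).as_matrix()
def cloud(c,d):
    k=robot.get_calibration(c);v,u=np.mgrid[:480,:640]
    P=np.stack([(u-k['cx'])/k['fx']*d,-(v-k['cy'])/k['fy']*d,-d],-1)
    W=P@rot(k).T+k['origin'];W[d<=0]=np.nan;return W
def proj(c,X):
    k=robot.get_calibration(c);p=(np.atleast_2d(X)-k['origin'])@rot(k)
    return np.c_[k['cx']+k['fx']*p[:,0]/-p[:,2],k['cy']-k['fy']*p[:,1]/-p[:,2]]
E
python3 - <<'E'
from h import *
for c in("top","side"):
    z=np.load(c+"0.npz");p,d=z['p'],z['d'];W=cloud(c,d)
    for n in("turret","cover_mid","stack","block_top","vise"):
        r=robot.silhouettes(c,n)
        for o in r[:3]:
            m=o['pixels'];w=W[m];w=w[~np.isnan(w[:,0])]
            print(c,n,round(o['conf'],2),np.round(o['extent']),m.sum(),np.round(np.median(w,0),4),np.round(np.percentile(w[:,2],[1,5,25,50,75,95,99]),4))
            np.save(f"m_{c}_{n}_{r.index(o) if 0 else int(o['extent'][0])}.npy",m)
    W2=W.reshape(-1,3)
b=cv2.resize(np.load("top0.npz")['p'][170:290,180:440],None,fx=3,fy=3,interpolation=cv2.INTER_CUBIC)[:,:,::-1];cv2.imwrite("pics/topz.png",b)
b=cv2.resize(np.load("side0.npz")['p'][170:370,230:430],None,fx=3,fy=3,interpolation=cv2.INTER_CUBIC)[:,:,::-1];cv2.imwrite("pics/sidez.png",b)
E
ls
```

```text
top turret 0.97 [455. 348.  69.  71.] 2733 [ 0.2274 -0.3927  0.0132] [-0.0033 -0.0008  0.0065  0.0132  0.016   0.0196  0.0309]
top turret 0.63 [229. 210.  72.  49.] 1935 [0.5309 0.167  0.1131] [0.0152 0.0245 0.0752 0.1131 0.1234 0.1423 0.1447]
top turret 0.6 [391. 232.  61.  69.] 2843 [ 0.5014 -0.2312  0.0622] [0.0292 0.0473 0.0538 0.0622 0.0651 0.0684 0.0772]
top cover_mid 0.91 [393. 231.  58.  71.] 2810 [ 0.5011 -0.2319  0.0624] [0.0303 0.0477 0.0544 0.0624 0.0652 0.0685 0.079 ]
top cover_mid 0.68 [453. 348.  72.  72.] 2803 [ 0.2252 -0.3915  0.013 ] [-0.0036 -0.001   0.0055  0.013   0.0159  0.0195  0.0306]
top stack 0.56 [390. 230.  67.  80.] 568 [ 0.4628 -0.1929  0.0271] [0.0142 0.0202 0.0251 0.0271 0.0297 0.0375 0.0485]
top block_top 0.85 [230. 210.  70.  46.] 1917 [0.5305 0.1679 0.1151] [0.0165 0.0258 0.0763 0.1151 0.1236 0.1423 0.1447]
top vise 0.78 [229. 213.  73.  43.] 1764 [0.5309 0.1686 0.1173] [0.023  0.0276 0.0789 0.1173 0.1244 0.1424 0.1447]
side turret 0.82 [329. 210.  63.  38.] 1611 [ 0.5071 -0.2134  0.0653] [0.0464 0.0516 0.0572 0.0653 0.0672 0.0706 0.0871]
side turre
[... 496 characters left out ...]
28. 225.  72.  35.] 777 [ 0.5079 -0.179   0.0294] [0.0178 0.0198 0.0264 0.0294 0.0325 0.0417 0.0453]
side block_top 0.91 [298. 321.  60.  69.] 2992 [0.5353 0.208  0.1013] [0.0208 0.0269 0.044  0.1013 0.1243 0.1437 0.1452]
side vise 0.81 [297. 322.  56.  73.] 2964 [0.5351 0.2082 0.1014] [0.0203 0.0266 0.0439 0.1014 0.1244 0.1437 0.1452]
h.py
m_side_block_top_298.npy
m_side_cover_mid_329.npy
m_side_cover_mid_427.npy
m_side_stack_328.npy
m_side_turret_328.npy
m_side_turret_426.npy
m_side_vise_297.npy
m_top_block_top_229.npy
m_top_cover_mid_392.npy
m_top_cover_mid_452.npy
m_top_stack_390.npy
m_top_turret_228.npy
m_top_turret_391.npy
m_top_turret_454.npy
m_top_vise_229.npy
pics
side0.npz
top0.npz
```

```bash
sleep 1
```

```text
(no output)
```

View pics/topz.png

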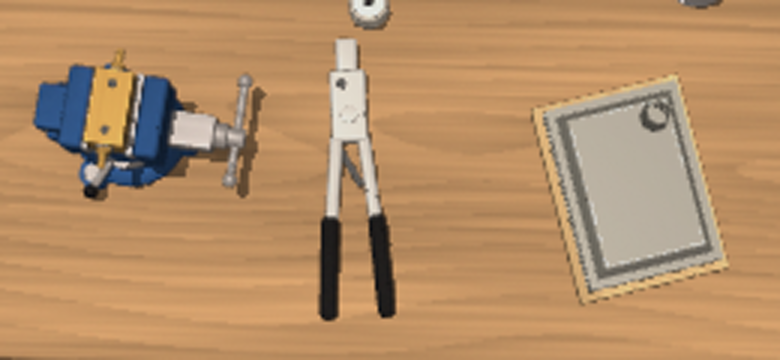

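View pics/sidez.png

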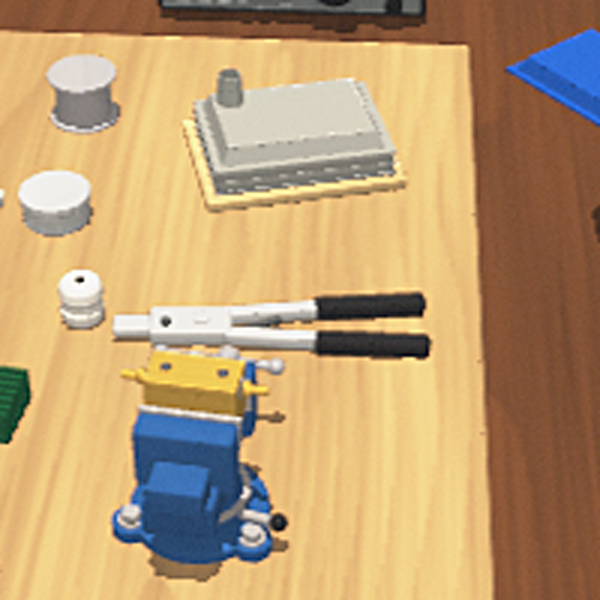

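```bash
python3 - <<'E'
from h import *
def rect(Q,tag):
    (cx,cy),(w,h),a=cv2.minAreaRect((Q*1000).astype(np.float32))
    if w<h: w,h,a=h,w,a+90
    print(tag,len(Q),"c",round(cx,1),round(cy,1),"size",round(w,1),round(h,1),"ang",round((a+90)%180-90,2))
for c in("top","side"):
    d=np.load(c+"0.npz")['d'];W=cloud(c,d);V=W.reshape(-1,3)
    near=(abs(V[:,0]-.505)<.14)&(abs(V[:,1]+.22)<.14)
    S=V[near]
    print(c,"board z",np.median(S[(S[:,2]<.025)][:,2]))
    m=np.load({"top":"m_top_cover_mid_392.npy","side":"m_side_cover_mid_329.npy"}[c]);C=W[m]
    ft=C[(C[:,2]>.059)&(C[:,2]<.071)]
    print("plane",np.linalg.lstsq(np.c_[ft[:,:2]-[.5,-.23],np.ones(len(ft))],ft[:,2],rcond=None)[0])
    rect(ft[:,:2],"flat");
    fl=C[(C[:,2]>.044)]
    rect(fl[:,:2],"flange")
    tu=S[(S[:,2]>.074)&(S[:,2]<.1)];print("turret n",len(tu),tu.mean(0),tu.min(0),tu.max(0))
    t2=tu[tu[:,2]>.084];print(" top",len(t2),t2.mean(0) if len(t2) else 0)
    near=(abs(V[:,0]-.53)<.1)&(abs(V[:,1]-.19)<.1)
    B=V[near];b=B[(B[:,2]>.138)&(B[:,2]<.149)]
    print("block z",np.median(b[:,2]));rect(b[:,:2],"block top")
    # yellow
    p=np.load(c+"0.npz")['p'].reshape(-1,3)[near].astype(int)
    y=B[(p[:,0]>p[:,2]+70)&(B[:,2]>.1)];print('yel',len(y));rect(y[:,:2],'yellow')
    j=B[(B[:,2]>.116)&(B[:,2]<.128)];rect(j[:,:2],'jaws')
E
```

```text
top board z 0.017198361570767373
plane [ 0.00244834 -0.0027375   0.0641237 ]
flat 1825 c 504.4 -235.1 size 131.1 100.5 ang 14.56
flange 2751 c 504.0 -233.1 size 150.4 110.9 ang 15.53
turret n 40 [ 0.55581927 -0.24603291  0.0837792 ] [ 0.5458212  -0.25533185  0.07436131] [ 0.56616522 -0.23589707  0.09418784]
 top 19 [ 0.55420522 -0.24566917  0.08901068]
block z 0.14111359159120584
block top 307 c 538.4 177.4 size 68.0 30.9 ang -6.12
yel 353
yellow 353 c 540.0 177.6 size 91.9 29.7 ang -6.84
jaws 520 c 539.4 176.8 size 79.0 64.1 ang 83.86
side board z 0.019634139033203213
plane [ 0.00594912 -0.02609128  0.06604393]
flat 1077 c 504.3 -228.3 size 131.8 93.5 ang 14.82
flange 1630 c 503.6 -228.9 size 150.0 114.3 ang 14.34
turret n 86 [ 0.55694854 -0.24109035  0.08456534] [ 0.54628819 -0.25846431  0.07400698] [ 0.56649264 -0.22931785  0.09523987]
 top 48 [ 0.5572778  -0.24314297  0.08900815]
block z 0.1432757450953271
block top 416 c 541.1 179.3 size 73.3 33.4 ang -7.87
yel 650
yellow 650 c 542.8 171.6 size 84.2 68.3 ang 15.12
jaws 511 c 539.7 181.6 size 79.6 63.5 ang 82.09
```

>>> apply_moves([
  [5.9,-2.1,0,-10,55],
  [11.8,-4.2,0,-20,55],
  [17.7,-6.2,0,-30,55],
  [23.6,-8.3,0,-40,55],
  [29.6,-10.4,0,-50,55],
  [35.5,-12.5,0,-60,55],
  [41.4,-14.6,0,-70,55],
  [47.3,-16.6,0,-80,55],
], newtons=15)

```text
time_s: 1.6
eef_pos: [0.5577, -0.2456, 0.2136]
orientation: [0.0, 0.672, 0.741, 0.0]
wrist_force: [-0.6, -0.0, 0.9]
grip_width: 0.0516
```

>>> apply_moves([
  [0,0,0.6,-10,55],
  [0,0,1.3,-20,55],
  [0,0,2,-30,55],
  [0,0,3,-40,55],
  [0,0,4,-50,55],
  [0,0,5,-55,55],
  [0,0,6,-55,55],
  [0,0,6,-55,55],
])

```text
time_s: 2.6
eef_pos: [0.5559, -0.2468, 0.1527]
orientation: [-0.001, 0.258, 0.966, 0.0]
wrist_force: [-0.8, 0.7, 0.7]
grip_width: 0.0515
```

```bash
python3 - <<'E'
from h import *
s=robot.sense();print({k:np.round(v,4) for k,v in s.items()})
q=s['orientation'];M=R.from_quat([q[1],q[2],q[3],q[0]]).as_matrix();print(M.round(3))
t=np.array([.5565,-.2455,.0755]);print("tool delta cm",(M.T@(t-s['eef_pos'])*100).round(2), "yaw x",np.degrees(np.arctan2(M[1,0],M[0,0])))
p,d=robot.capture("side");W=cloud("side",d);cv2.imwrite("pics/s1.png",cv2.resize(p[100:260,230:430],None,fx=4,fy=3.75)[:,:,::-1])
E
```

```text
{'time_s': np.float64(2.6), 'joint_positions': array([-0.4781,  0.4818,  1.4144,  0.    ,  1.2468, -1.5272]), 'joint_velocities': array([-0.001 , -0.0128, -0.0185, -0.0009,  0.0093, -0.0066]), 'tau': array([-5.70000e-03, -6.15113e+01, -3.35786e+01, -1.21000e-02,
       -1.38600e-01, -4.71000e-02]), 'eef_pos': array([ 0.5559, -0.2468,  0.1527]), 'orientation': array([-6.000e-04,  2.579e-01,  9.662e-01,  1.000e-04]), 'wrist_force': array([-0.8405,  0.6716,  0.7368]), 'moment': array([ 0.0428, -0.1805, -0.0058]), 'grip_width': np.float64(0.0515)}
[[-0.867  0.498 -0.001]
 [ 0.498  0.867  0.001]
 [ 0.001 -0.    -1.   ]]
tool delta cm [0.01 0.14 7.72] yaw x 150.11153871756446
```

View pics/s1.png

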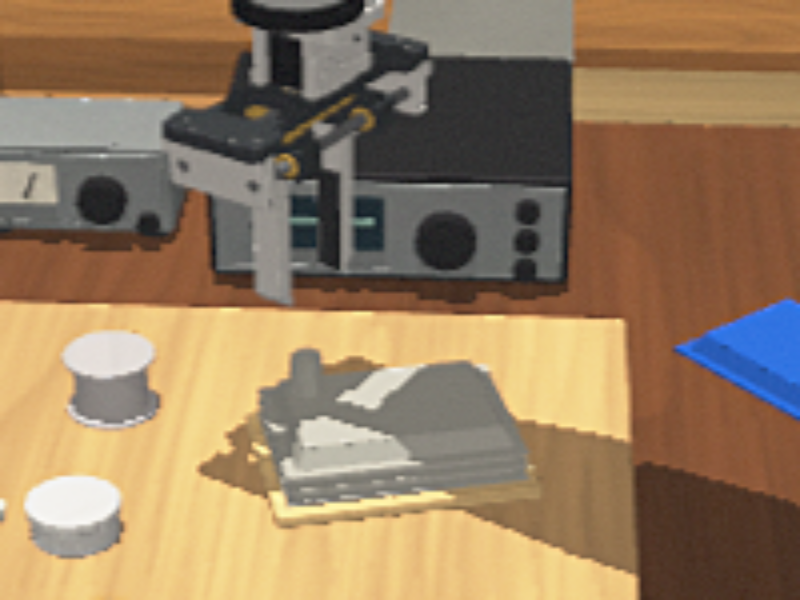

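>>> apply_moves([
  [0,0.1,2,0,55],
  [0,0.1,4,0,55],
  [0,0.1,5.5,0,55],
  [0,0.1,6,0,55],
  [0,0.1,6,0,55],
])

```text
time_s: 3.28
eef_pos: [0.5568, -0.2462, 0.0937]
orientation: [0.0, 0.257, 0.966, -0.0]
wrist_force: [-0.3, 0.7, 0.1]
grip_width: 0.0519
```

```bash
python3 - <<'E'
from h import *
s=robot.sense();print({k:np.round(v,4) for k,v in s.items() if k in('eef_pos','wrist_force')})
p,d=robot.capture("side");cv2.imwrite("pics/s2.png",cv2.resize(p[100:260,230:430],None,fx=4,fy=3.75,interpolation=cv2.INTER_CUBIC)[:,:,::-1])
p,d=robot.capture("top");cv2.imwrite("pics/t2.png",cv2.resize(p[150:300,300:500],None,fx=4,fy=4,interpolation=cv2.INTER_CUBIC)[:,:,::-1])
E
```

```text
{'eef_pos': array([ 0.5568, -0.2462,  0.0937]), 'wrist_force': array([-0.2986,  0.7249,  0.0796])}
```

View pics/s2.png

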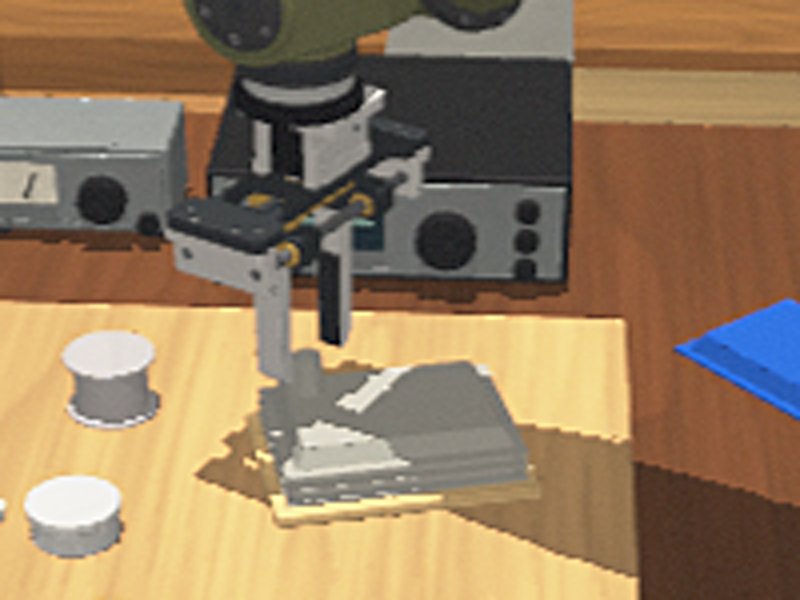

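View pics/t2.png

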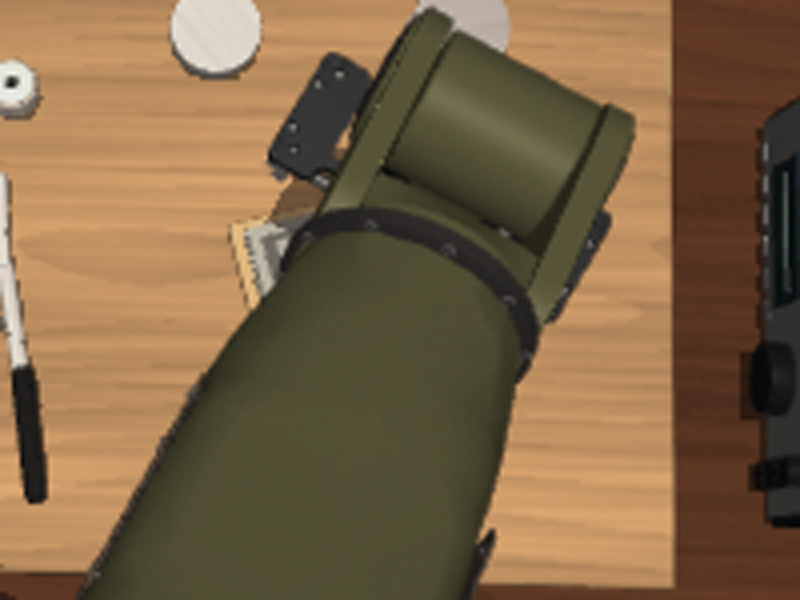

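>>> apply_moves([
  [0,0,1,0,55],
  [0,0,1.7,0,55],
  [0,0,1.7,0,20],
  [0,0,1.7,0,15],
  [0,0,1.7,0,10],
  [0,0,1.7,0,10],
  [0,0,1.7,0,10],
  [0,0,1.7,0,10],
], newtons=20)

```text
time_s: 4.38
eef_pos: [0.5568, -0.2461, 0.0767]
orientation: [0.0, 0.257, 0.966, -0.0]
wrist_force: [1.5, -0.4, 0.9]
grip_width: 0.0212
```

>>> apply_moves([
  [0.05,0,-0.2,0,10],
  [0.1,0,-0.4,0,10],
  [0.15,0,-0.6,0,10],
  [0.2,0,-0.8,0,10],
  [0.25,0,-1.0,0,10],
  [0.3,-0.1,-1.2,0,10],
  [0.3,-0.1,-1.2,0,10],
])

```text
time_s: 5.25
eef_pos: [0.5537, -0.2456, 0.0888]
orientation: [0.0, 0.257, 0.966, -0.0]
wrist_force: [4.1, 0.9, -0.4]
grip_width: 0.021
```

```bash
cat > look.py <<'E'
from h import *
import sys
n=sys.argv[1];s=robot.sense();print({k:np.round(v,4) for k,v in s.items() if k in('time_s','eef_pos','wrist_force','moment','grip_width')})
p,d=robot.capture("side");cv2.imwrite(f"pics/{n}.png",cv2.resize(p[160:260,260:400],None,fx=5.6,fy=5.6,interpolation=cv2.INTER_CUBIC)[:,:,::-1]);np.savez(n+".npz",p=p,d=d)
W=cloud("side",d)
# cover-frame coordinates
c,a=np.array([.504,-.231]),np.radians(15.2)
x=(W[...,0]-c[0])*np.cos(a)+(W[...,1]-c[1])*np.sin(a);y=-(W[...,0]-c[0])*np.sin(a)+(W[...,1]-c[1])*np.cos(a)
m=(x>-58)&(x>-.055)&(x<.035)&(abs(y)<.036)&(W[...,2]>.05)&(W[...,2]<.13)
P=np.c_[x[m],y[m],W[...,2][m]]
k=np.ones(len(P),bool)
for _ in range(5):
    f=np.linalg.lstsq(np.c_[P[k,:2],np.ones(k.sum())],P[k,2],rcond=None)[0];r=P[:,2]-P[:,:2]@f[:2]-f[2];k=abs(r)<.004
print("n",k.sum(),len(P),"slopes deg",np.degrees(np.arctan(f[:2])).round(2),"zc",f[2].round(4),"turret",(f[:2]@[.0475,-.0275]+f[2]).round(4),"near",(f[:2]@[.075,-.055]+f[2]).round(4),"far",(f[:2]@[-.075,.055]+f[2]).round(4))
E
python3 look.py s3; python3 - <<'E'
E
```

```text
{'time_s': np.float64(5.25), 'eef_pos': array([ 0.5537, -0.2456,  0.0888]), 'wrist_force': array([ 4.0792,  0.884 , -0.4311]), 'moment': array([ 0.2419, -1.0808, -0.0723]), 'grip_width': np.float64(0.021)}
n 581 652 slopes deg [ 5.13 -2.6 ] zc 0.0735 turret 0.079 near 0.0827 far 0.0642
```

View pics/s3.png

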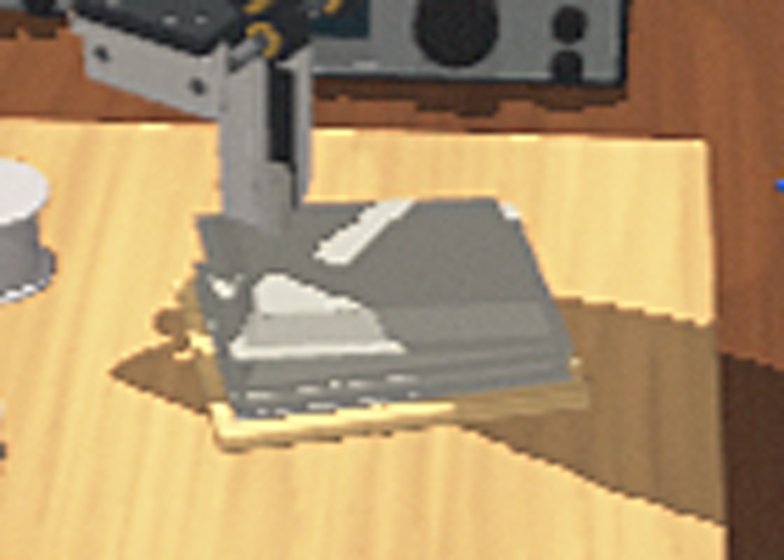

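>>> apply_moves([
  [0,0,-0.2,0,10],
  [0,0,-0.4,0,10],
  [0,0,-0.4,0,10],
  [0,0,-0.4,0,10],
])

```text
time_s: 5.8
eef_pos: [0.5532, -0.2455, 0.0922]
orientation: [-0.001, 0.257, 0.966, -0.0]
wrist_force: [-1.9, -0.1, -2.5]
grip_width: 0.0213
```

```bash
python3 look.py s4
```

```text
{'time_s': np.float64(5.8), 'eef_pos': array([ 0.5532, -0.2455,  0.0922]), 'wrist_force': array([-1.8857, -0.1427, -2.4927]), 'moment': array([ 0.1008,  0.1096, -0.0449]), 'grip_width': np.float64(0.0213)}
n 574 656 slopes deg [ 6.44 -3.22] zc 0.0751 turret 0.082 near 0.0867 far 0.0636
```

View pics/s4.png

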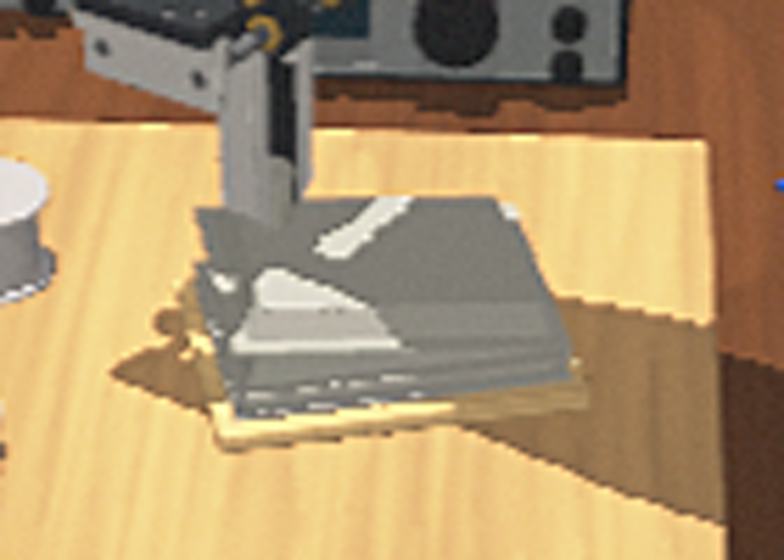

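>>> apply_moves([
  [0,0,0,0,5],
  [0,0,0,0,5],
  [0,0,-0.3,0,5],
  [0,0,-0.6,0,5],
  [0,0,-0.9,0,5],
  [0,0,-1.2,0,5],
  [0,0,-1.2,0,5],
], newtons=55)

```text
time_s: 6.72
eef_pos: [0.5538, -0.2456, 0.105]
orientation: [0.0, 0.257, 0.966, -0.0]
wrist_force: [-0.6, 0.0, -0.9]
grip_width: 0.0203
```

```bash
python3 look.py s5
```

```text
{'time_s': np.float64(6.725), 'eef_pos': array([ 0.5538, -0.2456,  0.105 ]), 'wrist_force': array([-0.563 ,  0.0316, -0.8844]), 'moment': array([-0.0095, -0.155 , -0.0186]), 'grip_width': np.float64(0.0203)}
n 575 641 slopes deg [ 5.88 -2.49] zc 0.0889 turret 0.095 near 0.0991 far 0.0788
```

View pics/s5.png

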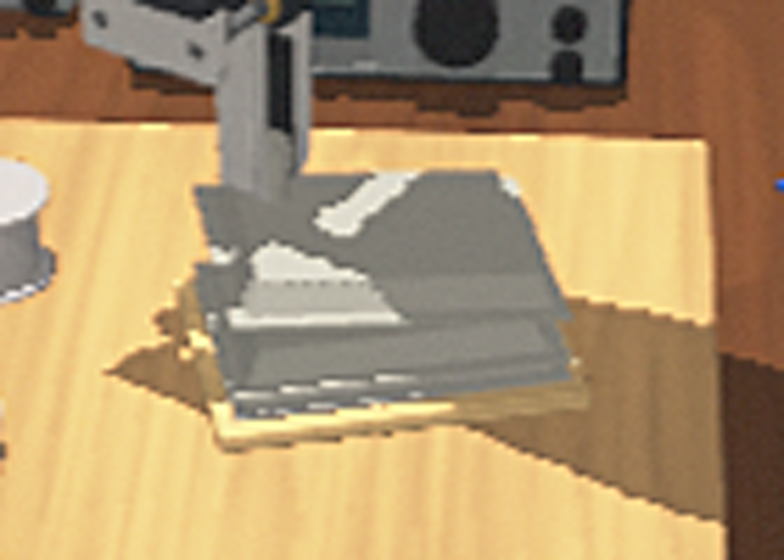

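>>> apply_moves([
  [0,0,-1,0,5],
  [0,0,-3,0,5],
  [0,0,-5.5,0,5],
  [0,0,-8,0,5],
  [0,0,-10.5,0,5],
  [0,0,-13,0,5],
  [0,0,-15,0,5],
  [0,0,-15,0,5],
])

```text
time_s: 7.78
eef_pos: [0.554, -0.2457, 0.2562]
orientation: [0.001, 0.257, 0.966, -0.0]
wrist_force: [-0.4, -0.6, -0.6]
grip_width: 0.0203
```

```bash
python3 - <<'E'
from h import *
s=robot.sense();print({k:np.round(v,4) for k,v in s.items() if k in('time_s','eef_pos','orientation','wrist_force','moment','grip_width')})
for c in("side","top"):
    p,d=robot.capture(c);cv2.imwrite(f"pics/{c}6.png",p[:,:,::-1]);np.savez(c+"6.npz",p=p,d=d)
E
```

```text
{'time_s': np.float64(7.775), 'eef_pos': array([ 0.554 , -0.2457,  0.2562]), 'orientation': array([ 1.500e-03,  2.569e-01,  9.664e-01, -3.000e-04]), 'wrist_force': array([-0.3783, -0.612 , -0.6181]), 'moment': array([-0.0491, -0.1564,  0.0305]), 'grip_width': np.float64(0.0203)}
```

View pics/side6.png

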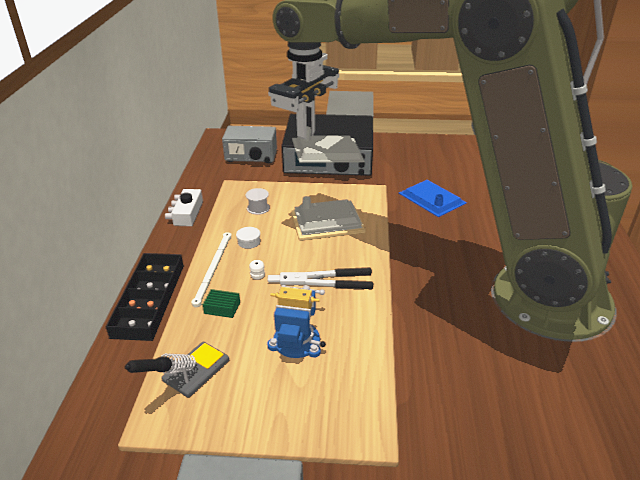

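>>> apply_moves([
  [0.8,1.8,0,2,5],
  [2.5,5.3,0,4,5],
  [4.6,9.7,0,7,5],
  [6.7,14.2,0,10,5],
  [8.9,18.6,0,13,5],
  [11,23,0,16,5],
  [13.1,27.4,0,19,5],
  [14.7,31,0,22,5],
])

```text
time_s: 8.88
eef_pos: [0.5795, 0.0984, 0.2533]
orientation: [-0.001, 0.437, 0.899, -0.0]
wrist_force: [0.8, -0.3, -0.5]
grip_width: 0.0203
```

```bash
python3 - <<'E'
from h import *
s=robot.sense();q=s['orientation'];M=R.from_quat([q[1],q[2],q[3],q[0]]).as_matrix()
print(s['eef_pos'],np.degrees(np.arctan2(M[1,0],M[0,0])),(M.T@(np.array([.584,.145,.2562])-s['eef_pos'])*100).round(2))
E
```

```text
[0.57947326 0.09841398 0.25333128] 128.17044862725947 [ 3.38  3.23 -0.29]
```

>>> apply_moves([
  [1.2,1.1,0,0,5],
  [2.3,2.2,0,0,5],
  [3.1,3,0,0,5],
  [3.4,3.2,0,0,5],
  [3.4,3.2,0,0,5],
])

```text
time_s: 9.5
eef_pos: [0.584, 0.1428, 0.2544]
orientation: [0.0, 0.437, 0.9, -0.0]
wrist_force: [0.3, 0.0, -1.0]
grip_width: 0.0205
```

```bash
cat > look2.py <<'E'
from h import *
import sys
n=sys.argv[1];s=robot.sense();print({k:np.round(v,4) for k,v in s.items() if k in('time_s','eef_pos','wrist_force','moment','grip_width')})
q=s['orientation'];M=R.from_quat([q[1],q[2],q[3],q[0]]).as_matrix()
for c in("side","top"):
    p,d=robot.capture(c);cv2.imwrite(f"pics/{c}{n}.png",p[:,:,::-1]);np.savez(c+n+".npz",p=p,d=d)
    W=cloud(c,d);r=robot.silhouettes(c,"cover_mid")
    for o in r[:3]:
        w=W[o['pixels']];w=w[~np.isnan(w[:,0])];print(c,round(o['conf'],2),np.round(o['extent']),len(w),np.median(w,0).round(3))
    # points of held cover: near expected
    e=s['eef_pos']
    m=(abs(W[...,0]-.54)<.1)&(abs(W[...,1]-.178)<.09)&(W[...,2]>e[2]-.055)&(W[...,2]<e[2]-.001)
    P=W[m];rgb=p[m].astype(int);k=(rgb.max(1)-rgb.min(1)<25);P=P[k]
    (cx,cy),(w,h),a=cv2.minAreaRect((P[:,:2]*1000).astype(np.float32))
    if w<h:w,h,a=h,w,a+90
    print(c,"rect",len(P),round(cx,1),round(cy,1),round(w,1),round(h,1),round((a+90)%180-90,2),"z",np.percentile(P[:,2],[1,50,99]).round(4))
    a=np.radians(-6.8);x=(P[:,0]-.54)*np.cos(a)+(P[:,1]-.178)*np.sin(a);y=-(P[:,0]-.54)*np.sin(a)+(P[:,1]-.178)*np.cos(a)
    g=(abs(x)<.052)&(abs(y)<.034);x,y,z=x[g],y[g],P[g,2];k=np.ones(len(x),bool)
    for _ in range(8):
        f=np.linalg.lstsq(np.c_[x[k],y[k],np.ones(k.sum())],z[k],rcond=None)[0];k=abs(z-f[0]*x-f[1]*y-f[2])<.004
    print(" top plane n",k.sum(),"slopes deg",np.degrees(np.arctan(f[:2])).round(2),"zc",f[2].round(4),"rel TCP",(f[2]-e[2]).round(4))
E
python3 look2.py 7
```

```text
{'time_s': np.float64(9.5), 'eef_pos': array([0.584 , 0.1428, 0.2544]), 'wrist_force': array([ 0.265 ,  0.0313, -1.0293]), 'moment': array([-0.0302, -0.1322,  0.0069]), 'grip_width': np.float64(0.0205)}
side 0.94 [434. 198.  65.  36.] 1347 [ 0.226 -0.372  0.016]
side 0.76 [290. 255.  98.  64.] 3774 [0.541 0.192 0.235]
side rect 3551 542.8 178.7 149.4 111.3 -6.34 z [0.2154 0.2345 0.2488]
 top plane n 1537 slopes deg [ 5.75 -2.5 ] zc 0.2378 rel TCP -0.0166
top 0.64 [197. 170.  10.  16.] 125 [0.59  0.21  0.235]
top 0.58 [454. 348.  70.  71.] 2749 [ 0.226 -0.392  0.013]
top 0.31 [259. 147.  28.  27.] 537 [0.702 0.094 0.035]
top rect 41 594.1 165.1 108.5 29.7 87.96 z [0.2242 0.2345 0.242 ]
 top plane n 3 slopes deg [-42.9   51.54] zc 0.2516 rel TCP -0.0028
```

View pics/side7.png

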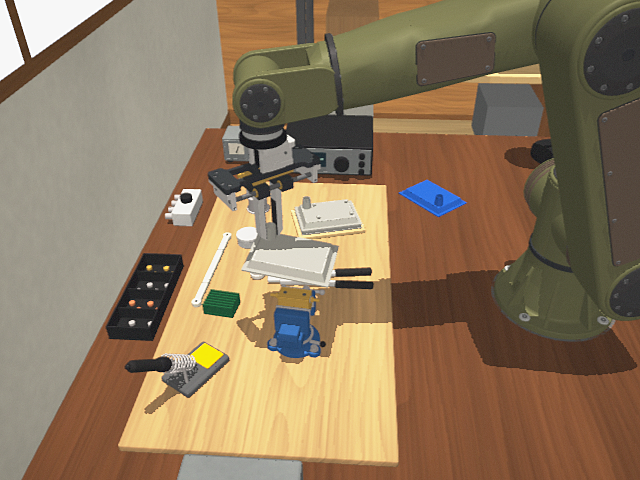

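View pics/top7.png

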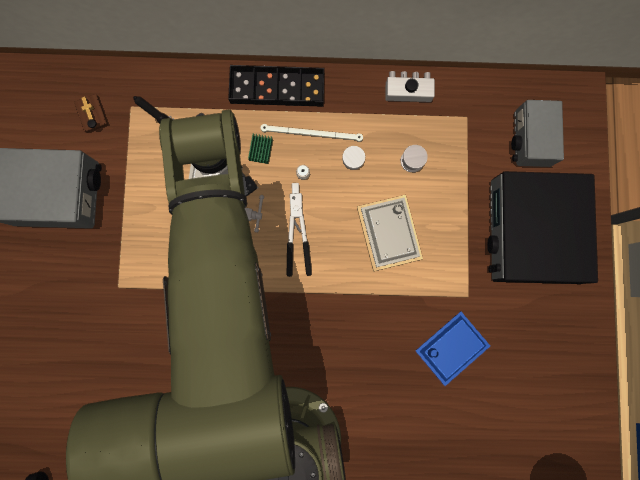

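>>> apply_moves([
  [0,0,0.8,0,5],
  [0,0,1.8,0,5],
  [0,0,2.8,0,5],
  [0,0,3.6,0,5],
  [0,0,4.2,0,5],
  [0,0,4.2,0,5],
  [0,0,4.2,0,5],
])

```text
time_s: 10.58
eef_pos: [0.5841, 0.1431, 0.2128]
orientation: [0.0, 0.437, 0.9, 0.0]
wrist_force: [0.1, -0.5, -0.8]
grip_width: 0.0202
```

```bash
python3 look2.py 8; python3 - <<'E'
from h import *
p=np.load("side8.npz")['p'];cv2.imwrite("pics/s8z.png",cv2.resize(p[180:380,200:400],None,fx=3,fy=3,interpolation=cv2.INTER_CUBIC)[:,:,::-1])
# cover2 pose check from top
d=np.load("top8.npz")['d'];W=cloud("top",d);S=W[(abs(W[...,0]-.504)<.1)&(abs(W[...,1]+.231)<.1)]
f=S[S[:,2]>.0345];(c,s,a)=cv2.minAreaRect((f[:,:2]*1000).astype(np.float32));print(c,s,a)
g=S[(S[:,2]>.049)&(S[:,2]<.061)];print(np.linalg.lstsq(np.c_[g[:,:2]-[.5,-.23],np.ones(len(g))],g[:,2],rcond=None)[0])
E
```

```text
{'time_s': np.float64(10.575), 'eef_pos': array([0.5841, 0.1431, 0.2128]), 'wrist_force': array([ 0.068 , -0.539 , -0.7676]), 'moment': array([-0.1062, -0.2167,  0.0489]), 'grip_width': np.float64(0.0202)}
side 0.93 [293. 275.  91.  65.] 3708 [0.54  0.192 0.193]
side 0.57 [432. 197.  64.  36.] 1208 [ 0.228 -0.372  0.016]
side rect 3445 542.6 178.3 149.4 111.4 -6.11 z [0.174  0.193  0.2071]
 top plane n 1495 slopes deg [ 5.77 -2.5 ] zc 0.1962 rel TCP -0.0166
top 0.64 [452. 348.  73.  72.] 2710 [ 0.226 -0.392  0.013]
top 0.61 [201. 175.  12.  12.] 90 [0.593 0.212 0.193]
top rect 24 593.1 211.5 26.8 16.5 50.17 z [0.1807 0.1916 0.2014]
 top plane n 2 slopes deg [-24.24 -30.77] zc 0.2336 rel TCP 0.0208
(504.1967468261719, -233.49923706054688) (153.01480102539062, 115.9349594116211) 13.274353981018066
[0.00392885 0.00068869 0.05414762]
```

View pics/s8z.png

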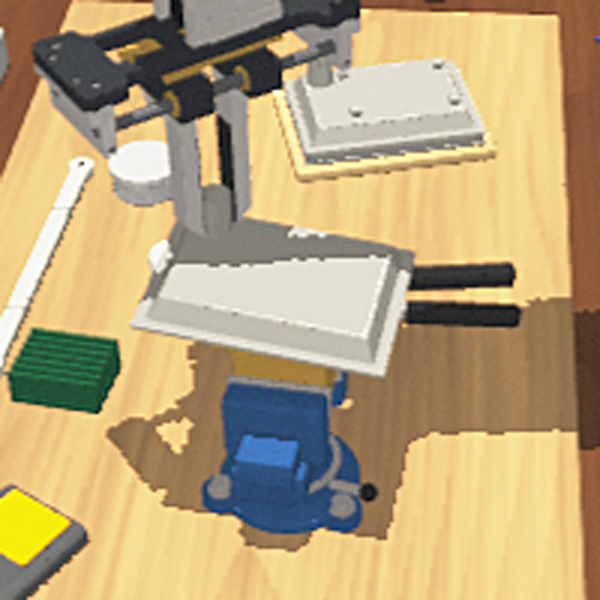

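```bash
python3 -c "
from plant import robot
print(robot.hand_in())"
```

```text
the job is handed in; nothing more can be done
None
```

I peeled the top cover off the stack by its turret, carried it to the vise, and handed in at about 11 s with it still held over the brass block. The hand-in reports no verdict, so the figures below are my own last camera and arm readings.

**Peel:** With the turret corner about 20 mm up, the opposite corner was still on its seat, within about 1 mm. I then gripped harder and lifted the cover off.

**Final hold:**

| Check | Measured |
|---|---|
| Centre of cover from centre of block | about 3 mm |
| Long side against the block's | within about 1° |
| Middle of the rim above the block top | about 38 mm |
| Lowest corner above the block top | about 29 mm (estimated from the tilt) |
| Tilt | about 6° |

- **Not truly level:** it kept the roughly 6° tilt from the peel, far corner low. That is inside the 12° allowed, and I did not try to correct it.
- **Touching:** there was no sign of contact with the block or vise. The wrist force matched the cover's own weight, and the side camera showed a clear gap.
- **Second cover:** it is level and in place to about 1 mm. Its outline fitted about 2° off the earlier angle, which I put down to the wooden base blurring the edge.
- **Rest of the board:** nothing else looked moved in the pictures, but I did not measure each item.
- **Camera limits:** the top camera was blocked by the arm at the end, so the held cover's pose comes from the side camera alone. Its flat-top fit may be about 1° off.

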